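# Load the long blank into the laminating press

## Robot

A 6-joint arm with a two-finger parallel gripper is mounted at the origin on the work surface. World frame = base frame: x ahead of the robot, y to its left, z up, the work surface at z = 0. Lengths are in m, angles in rad, forces in N, time in s.
With the tool pointing down it reaches from about 0.35 to 0.975 m from the base axis. Payload 7.1 kg.
Tool frame: the origin (TCP) lies midway between the tips of the shut fingers; the grasp point (between the pads) lies 19 mm behind it; z points along the fingers, y is the line along which they close (so a half turn about z gives the same grasp; the last joint's range is limited). The gripper opens to 88 mm and grips with 3 to 60 N. Pads are 20 mm wide; open, the fingers measure 115 mm over their backs; the gripper's body (75 mm by 178 mm) begins 61 mm behind the grasp point.
Start: joints at [1.186, 0.423, 1.63, -0, 1.089, -0.019], TCP at [0.224, 0.584, 0.223] pointing down, gripper open.
Joint ranges: [-3, 3], [-0.9, 2.11], [0.09, 2.58], [-1.31, 4.45], [0.11, 2.69], [-2.54, 2.54]. Speed limits (rad/s): [2.39, 2.39, 3.01, 3.14, 3.14, 3.14].

## Interface

Orientations are given as a unit quaternion [w, x, y, z].
In Python, from station import move_pose, movel, movej, command_gripper, wait, inverse_kinematics, read_camera, camera_info, MotionError, job_done, get_time, get_joint_pos, get_qvel, get_effort, get_tcp_pos, get_ee_rot, get_ft_force, get_ft_torque, get_grip_width, get_finger_force gives the robot as it stands. Calls block until the motion is done:
- move_pose(position, orientation): joint-space move of the TCP to a pose.
- movel(position, frame=None, v=0.15, until_force=None): straight line of the TCP; frame=None keeps the orientation; v is the mean speed in m/s. With until_force (N) it stops when the force on the tool has changed by that much, and returns True; else False.
- movej(angles): joint-space move.
- command_gripper(opening): opening from 0.0 (shut) to 1.0 (fully open); the grip force is fixed at half the most; returns when the fingers have stopped.
- wait(seconds).
- inverse_kinematics(position, orientation): joint angles nearest the present ones, or None.
- read_camera(name): name is "scene" or "top" or "wrist"; returns the picture (400x640x3 uint8, red, green, blue); there is no depth.
- camera_info(name): a dict with "intrinsics" (3x3 intrinsics, pixels), "T" (4x4, takes a point from camera to world coordinates); the wrist camera has in their place "tool_from_camera" (4x4, takes a point from camera to tool coordinates, whose origin is the TCP and whose axes are the flange's). Camera axes: x right, y up, looking along -z (the intrinsics and any distortion apply to the point x, -y, -z); pixel columns grow to the right and rows downward; lengths in m; the calibration is good to about 2 mm. A picture is of the moment at which its call begins: read the wrist's pose just before it. camera_info takes no time and is no camera call.
A pose or a line that the arm cannot do raises MotionError and nothing moves.
- job_done(): hands the job in; it is judged then, once.
Readings, each from a call of its own:
- get_time(): time.
- get_joint_pos(): joint angles.
- get_qvel(): joint speeds.
- get_effort(): joint torques, N m.
- get_tcp_pos(): TCP position.
- get_ee_rot(): TCP orientation.
- get_ft_force(): force on the tool from outside, world axes, zero at the start.
- get_ft_torque(): the same for the moment, N m.
- get_grip_width(): opening from 0.0 (shut) to 1.0 (fully open).
- get_finger_force(): force on a finger pad.
Only numpy, scipy, OpenCV 4.12 (cv2) and the standard library are available. Lean on these libraries where they do the work, as an engineer would, in place of code of your own. Each camera call takes 0.05 s, during which the arm holds its last target. There are 200 camera calls.

## Task

Pull the drawer of the little chest out to its stop and leave it open. Take out the longer of the two wooden blanks and slide it flat, lengthwise, under the raised plate of the laminating press until its end meets the metal stop at the back, centred between the two bolts and square to the stop. Do not push hard against the raised plate, leave the short blank in the drawer and do not disturb the jar on the chest, the tin on the press or the gouge between them.

Things in the scene. Friction and masses are not known exactly. Their poses are not given: they have to be found in the camera images.
- chest: Low plywood chest, 230 deep (x) x 290 wide (y) x 95 mm high, fixed on the bench. Origin: on the bench, midway across its width, 50 mm behind its front; its front faces its own -x. One drawer. The front edge of the chest's top is at local x = -35 mm. Chest and press may stand on either side, swapped, and turned a little.
- cab_drawer0 (a joint): How far the drawer is out, in m: 0 shut, 0.158 at its stop. It slides along the chest's -x, and stays where it is left (about 1 N of friction). The drawer may start up to 20 mm open. Inside, the drawer floor is 22 mm above the bench; inside space 185 (x) x 248 mm (y); drawer side walls reach 73 mm, its front panel 83 mm above the bench.
- cab_drawer0_handle (a point): Middle of the drawer's handle: a steel bar 11 mm thick and 120 mm long, level, along the chest's y, 35 mm (to the bar's centre) before the drawer front, 57 mm above the bench. Axes as the chest's. Free from above. It moves with the drawer.
- long_blank: The longer dark wooden blank, 130 (x) x 44 (y) x 24 mm (z), 0.07 to 0.14 kg, origin at the centre of its underside, lying flat on the drawer floor roughly along the chest's x, in the left or the right half of the drawer. With the drawer at its stop it lies wholly in front of the chest's top. Its two ends are alike.
- short_blank: The shorter dark wooden blank, 80 x 44 x 24 mm, origin at the centre of its underside, in the other half of the drawer. It stays in the drawer.
- press: Laminating press, fixed: plywood bed 300 (x) x 250 (y) mm, top 30 mm above the bench, from local x = -190 (front, toward the robot) to +110 mm. Origin at bench level below the stop's face; x runs into the press, y left, z up. Two upright bolts carry the raised plate at local x = -37.5, y = +/-100 mm, in sleeves 22 mm thick below it; their black knobs (52 mm across) end 119 mm above the bench.
- press_plate: The raised plate: a fixed wooden board 65 (x) x 250 (y) x 30 mm, origin at the centre of its underside, which is 62 mm above the bench, so 32 mm above the bed (8 mm more than the blank is thick). It covers local x from -70 to -5 mm of the press; its top is 92 mm above the bench.
- stop (a point): Point on the bed (30 mm above the bench) at the foot of the stop's face, midway between the bolts: the stop is a metal bar 150 mm wide (y) and 28 mm high whose flat face looks to the press's -x, 5 mm behind the plate. Axes as the press's. The loaded blank's centre lies 65 mm before this point, and 60 mm of its length stays out in front of the plate.
- jar: Bystander: amber glass jar, 56 mm across, 60 mm high, origin under its centre; on the middle of the chest's top.
- tin: Bystander: round tin, 50 mm across, 50 mm high, origin under its centre; on the press bed behind the stop.
- gouge: Bystander: turning gouge with round wooden handle, 210 mm long, 24 mm thick, lying along its x, near the middle of the bench; origin below the handle's ferrule end.

How it is judged:
On the way:
1. the drawer is out at its stop (value of joint cab_drawer0 above 0.15 m), for 0.2 s.
At the end, for the whole second after the job is handed in: The long blank lies flat and still on the press bed under the raised plate, its inner end within 6 mm of the stop, its middle within 12 mm of the line midway between the bolts, square to the stop within 5 degrees; the drawer is still out (at least 135 mm) with the short blank lying in it (x of long_blank in the frame of stop between -0.071 and -0.06 m and y of long_blank in the frame of stop between -0.012 and 0.012 m and z of long_blank in the frame of stop between -0.004 and 0.004 m and angle between the x axis of long_blank and the x axis of press, either way round below 0.09 rad and angle between long_blank's own z axis and vertical below 0.08 rad and linear speed of long_blank below 0.01 m/s and value of joint cab_drawer0 above 0.135 m and x of short_blank in the frame of cab_drawer0_handle between 0.03 and 0.28 m and y of short_blank in the frame of cab_drawer0_handle between -0.13 and 0.13 m and z of short_blank in the frame of cab_drawer0_handle between -0.05 and -0.02 m); the robot touches nothing.
It fails at once if the raised plate is pushed with more than 15 N (contact force between press_plate and anything else above 15 N).
It fails at once if the jar, tin or gouge is moved by more than 40 mm (distance of any of jar, tin, gouge from where it was at the start of the episode above 0.04 m).
It also fails if it takes over 58 s, if anything falls off the work surface, if the arm or the gripper's body presses on something with over 40 N, if the wrist force passes 120 N, or if a joint passes its speed limit or range.

## Working session

There is one attempt and no reset: what is moved stays moved. The work goes in short steps, each a Python script; the robot and the scene stay as the last script left them, time stands still between calls to the robot, and variables do not carry over. Pictures are saved under pics/ and viewed, at most 10 in all, crops included, and the job is handed in when it is done.

```bash
mkdir -p pics; ls; python3 - <<'E'
from station import *
import cv2,numpy as np
np.set_printoptions(precision=4,suppress=True)
for n in("top","scene"):
    im=read_camera(n); cv2.imwrite(f"pics/{n}0.png",im[:,:,::-1]); i=camera_info(n); print(n,i)
print(camera_info("wrist"),get_tcp_pos(),get_ee_rot(),get_time())
E
```

```text
pics
top {'intrinsics': array([[385.6706,   0.    , 317.5613],
       [  0.    , 385.6706, 209.3747],
       [  0.    ,   0.    ,   1.    ]]), 'T': array([[ 0.0119,  0.9819, -0.189 ,  0.4555],
       [-0.9999,  0.0114, -0.0038,  0.0027],
       [-0.0016,  0.1891,  0.982 ,  0.9888],
       [ 0.    ,  0.    ,  0.    ,  1.    ]])}
scene {'intrinsics': array([[440.2314,   0.    , 316.2684],
       [  0.    , 440.2314, 199.1259],
       [  0.    ,   0.    ,   1.    ]]), 'T': array([[-0.1056, -0.7223,  0.6834,  1.396 ],
       [ 0.9944, -0.0736,  0.0758,  0.0833],
       [-0.0045,  0.6876,  0.7261,  0.883 ],
       [ 0.    ,  0.    ,  0.    ,  1.    ]])}
{'intrinsics': array([[345.7092,   0.    , 316.9932],
       [  0.    , 345.7092, 193.6614],
       [  0.    ,   0.    ,   1.    ]]), 'tool_from_camera': array([[ 0.0007,  0.9551,  0.2962,  0.0817],
       [ 1.    , -0.0008,  0.0001, -0.0004],
       [ 0.0003,  0.2962, -0.9551, -0.1625],
       [ 0.    ,  0.    ,  0.    ,  1.    ]])} [0.2234 0.5832 0.222 ] [-0.0001  0.1819  0.9833 -0.0007] 0.1
```

View pics/top0.png

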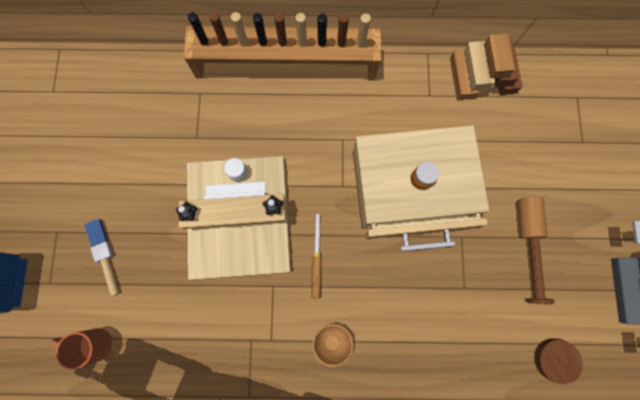

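View pics/scene0.png

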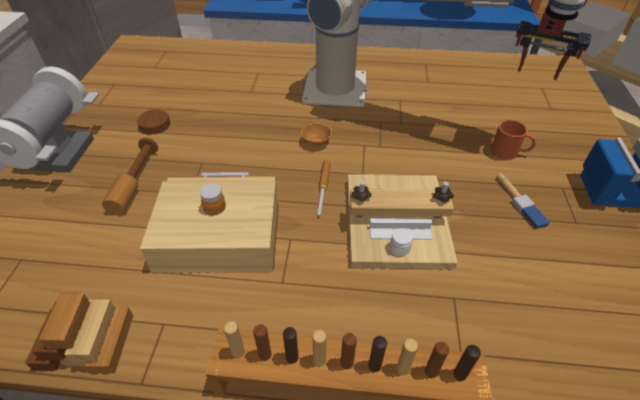

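The top view shows the press on the left: bed corners at about (187,163), (283,157), (290,270) and (188,279), white stop at (236,190), knobs at (186,211) and (272,205). The chest is on the right: top corners at about (357,137), (474,127), (487,212) and (367,223), handle at (428,245). The gouge lies between them at (317,255). The scene view agrees.

```bash
cat > h.py <<'E'
from station import *
import cv2,numpy as np
from scipy.spatial.transform import Rotation as R
np.set_printoptions(precision=4,suppress=True)
def wq(): q=get_ee_rot(); return R.from_quat([q[1],q[2],q[3],q[0]])
def camT(n,pose=None):
    i=camera_info(n)
    if n!="wrist": return i["intrinsics"],i["T"]
    T=np.eye(4); T[:3,:3]=pose[1].as_matrix(); T[:3,3]=pose[0]
    return i["intrinsics"],T@i["tool_from_camera"]
def cast(uv,z,n="top",pose=None):
    K,T=camT(n,pose); uv=np.atleast_2d(np.asarray(uv,float))
    d=np.c_[(uv[:,0]-K[0,2])/K[0,0],-(uv[:,1]-K[1,2])/K[1,1],-np.ones(len(uv))]@T[:3,:3].T
    return T[:3,3]+d*((z-T[2,3])/d[:,2])[:,None]
def quat(yaw): # tool down, tool x axis at heading yaw
    m=np.array([[np.cos(yaw),np.sin(yaw),0],[np.sin(yaw),-np.cos(yaw),0],[0,0,-1]])
    q=R.from_matrix(m).as_quat(); return [q[3],q[0],q[1],q[2]]
def snap(n,f):
    pose=(np.array(get_tcp_pos()),wq()); im=read_camera(n); cv2.imwrite("pics/"+f,im[:,:,::-1]); return im[:,:,::-1].copy(),pose
def rects(mask,amin=60):
    cs,_=cv2.findContours(mask.astype(np.uint8),cv2.RETR_EXTERNAL,cv2.CHAIN_APPROX_NONE)
    return [c for c in cs if cv2.contourArea(c)>amin]
E
python3 - <<'E'
from h import *
im=cv2.imread("pics/top0.png"); hsv=cv2.cvtColor(im,cv2.COLOR_BGR2HSV)
def roi(m,x0,y0,x1,y1):
    o=np.zeros(m.shape,np.uint8); o[y0:y1,x0:x1]=m[y0:y1,x0:x1]; return o
grey=(hsv[...,1]<70)&(hsv[...,2]>120)
st=max(rects(roi(grey,195,180,280,200)),key=cv2.contourArea)
ha=max(rects(roi(grey,395,236,460,255),30),key=cv2.contourArea)
def axis(c,z):
    p=cast(c[:,0],z); ctr=cast([cv2.minAreaRect(c)[0]],z)[0]
    (c2,wh,_)=cv2.minAreaRect((p[:,:2]*1000).astype(np.float32)); b=cv2.boxPoints((c2,wh,_))
    e=max([b[1]-b[0],b[2]-b[1]],key=np.linalg.norm); a=np.arctan2(e[1],e[0]); 
    return ctr,np.array(wh),np.degrees((a)%np.pi)-90
print("stop",axis(st,.058)); print("handle",axis(ha,.062))
pale=(hsv[...,0]>14)&(hsv[...,0]<30)&(hsv[...,2]>150)
print("bed hsv",hsv[250,240],"top",hsv[160,400],"bench",hsv[150,320],hsv[290,230],"knob",hsv[211,186])
q=np.array([[357,137],[474,127],[487,212],[367,223]]); print("chest top",cast(q,.095))
q=np.array([[187,163],[283,157],[290,270],[188,279]]); print("bed",cast(q,.03))
dark=hsv[...,2]<60
for c in rects(roi(dark,170,190,295,225),30): u=cv2.minAreaRect(c)[0]; print("knob",u,cast([u],.112)[0])
m=grey.astype(np.uint8)*120; out=np.hstack([cv2.resize(im[140:290,170:300],None,fx=3,fy=3),cv2.resize(im[115:265,350:490],None,fx=2.9,fy=3)]); cv2.imwrite("pics/crop.png",out)
E
```

```text
stop (array([0.6847, 0.2143, 0.058 ]), array([ 45.0371, 156.6245]), np.float32(5.182564))
handle (array([ 0.5546, -0.2604,  0.062 ]), array([ 33.7369, 130.4416]), np.float32(0.6759796))
bed hsv [ 20  77 218] top [ 19  77 220] bench [ 16 122 172] [ 16 131 158] knob [60  3 77]
chest top [[ 0.8091 -0.0883  0.095 ]
 [ 0.8384 -0.3762  0.095 ]
 [ 0.6259 -0.393   0.095 ]
 [ 0.5964 -0.1101  0.095 ]]
bed [[0.7586 0.3464 0.03  ]
 [0.7777 0.0979 0.03  ]
 [0.4876 0.0723 0.03  ]
 [0.4628 0.3215 0.03  ]]
knob (186.8000030517578, 212.4000244140625) [0.6137 0.3084 0.112 ]
knob (272.3019104003906, 206.05662536621094) [0.6309 0.1111 0.112 ]
```

View pics/crop.png

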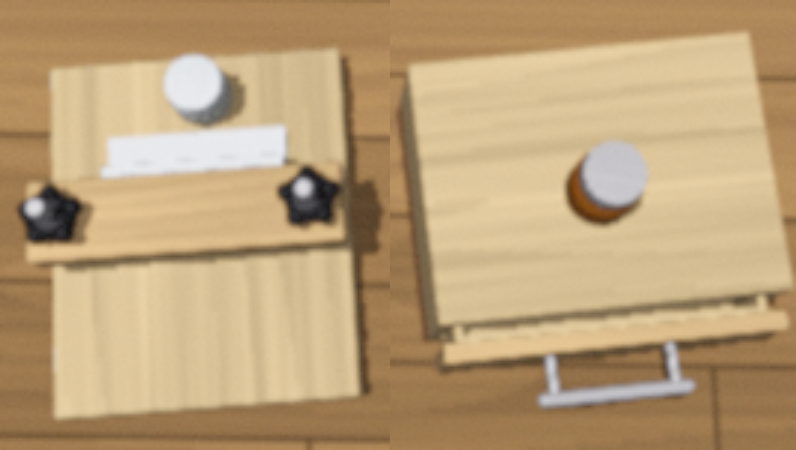

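The crop shows the handle bar from px (402,248) to (455,244), and the drawer slightly open. The stop estimates agree: the knobs give (0.660, 0.213), the bed gives (0.661, 0.213), and yaw is about 5.1°. The chest yaw is about 5.9°. Next I'll pull the drawer.

```bash
python3 - <<'E'
from h import *
yc=np.radians(5.9); f=np.array([np.cos(yc),np.sin(yc),0])
hd=cast([[428.4,246]],.060)[0]; print("handle",hd)
top=np.array([.6112,-.2516,0]); print("handle before top edge",(top-hd)@f, "lateral",(hd-top)@np.array([-f[1],f[0],0]))
q=quat(yc+np.pi/2); hd[2]=0
command_gripper(.32)
move_pose(list(hd+[0,0,.2]),q); move_pose(list(hd+[0,0,.1]),q)
print("hit",movel(list(hd+[0,0,.039]),v=.08,until_force=8))
command_gripper(0); print("w",get_grip_width(),get_ft_force(),get_tcp_pos())
p=np.array(get_tcp_pos())
print("stop",movel(list(p-f*.172),v=.1,until_force=12)); p2=np.array(get_tcp_pos()); print(p2,(p-p2)@f,get_ft_force(),get_grip_width())
command_gripper(.32); movel(list(p2+[0,0,.2]),v=.25)
snap("top","top1.png"); print(get_time())
# wrist look: above drawer middle
t=p2+f*.125; move_pose([t[0]-.06,t[1],.27],quat(yc+np.pi)) 
im,po=snap("wrist","w1.png"); print(po[0],po[1].as_quat(),get_time())
E
```

```text
handle [ 0.5476 -0.2616  0.06  ]
handle before top edge 0.06426851569077123 lateral -0.0034259501212829248
hit False
w 0.11719538302743332 [ 0.2536 -0.0114  2.9984] [ 0.5481 -0.2618  0.0395]
stop True
[ 0.4076 -0.2775  0.0396] 0.14136837247032297 [ 5.5235  2.7422 -1.7592] 0.11502586463884037
8.9083
[ 0.4716 -0.2645  0.2693] [-0.0509  0.9987  0.0004 -0.0006] 10.2917
```

View pics/w1.png

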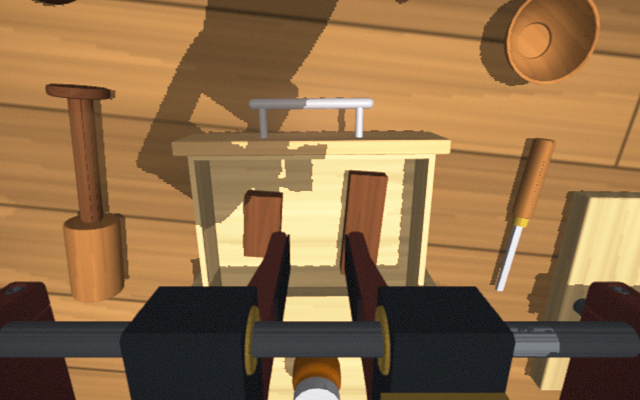

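View pics/top1.png

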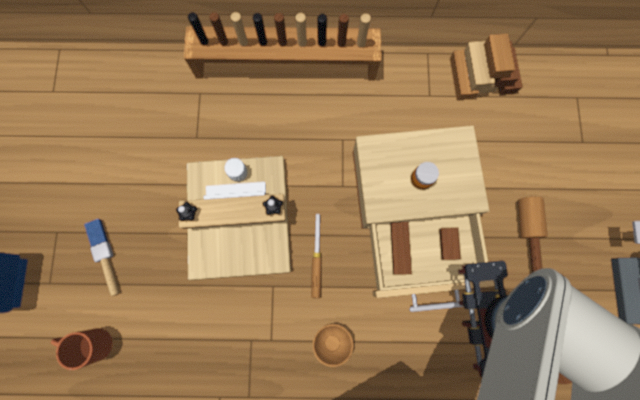

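The drawer is out: 141 mm pulled plus about 14 mm that was already open. The top view shows the long blank at about px (401,247), in the left half, and the short blank at (450,243). In the wrist view the long blank is at about (365,220), partly hidden by a finger.

```bash
python3 - <<'E'
from h import *
def roi(m,x0,y0,x1,y1):
    o=np.zeros(m.shape,np.uint8); o[y0:y1,x0:x1]=m[y0:y1,x0:x1]; return o
def rep(n,c,z,pose=None):
    p=cast(c[:,0],z,n,pose)[:,:2]; b=cv2.minAreaRect((p*1000).astype(np.float32)); bp=cv2.boxPoints(b)
    e=max([bp[1]-bp[0],bp[2]-bp[1]],key=np.linalg.norm); a=np.degrees(np.arctan2(e[1],e[0]))
    print(n,"ctr",np.array(b[0]),"size",np.array(b[1]),"ang",(a+90)%180-90); print(bp.round(1).tolist())
im=cv2.imread("pics/top1.png"); hsv=cv2.cvtColor(im,cv2.COLOR_BGR2HSV); print(hsv[247,401],hsv[240,378],hsv[250,425])
m=(hsv[...,2]<130)&(hsv[...,1]>100)
m=roi(m,385,216,418,282); 
for c in rects(m,150): rep("top",c,.046)
im=cv2.imread("pics/w1.png"); hsv=cv2.cvtColor(im,cv2.COLOR_BGR2HSV); print(hsv[200,367],hsv[200,348],hsv[200,395],hsv[240,358])
pose=(np.array([.4716,-.2645,.2693]),R.from_quat([-.0509,.9987,.0004,-.0006]))
print("wrist corners near end",cast([[350,171.5],[387,177]],.046,"wrist",pose))
print("wrist: right edge low",cast([[387,177],[378,232]],.046,"wrist",pose))
print("handle mid wrist",cast([[310,103.5]],.06,"wrist",pose))
c1=cv2.resize(im[150:300,300:450],None,fx=3,fy=3); t=cv2.imread("pics/top1.png"); c2=cv2.resize(t[205:305,365:465],(450,450)); cv2.imwrite("pics/c1.png",cv2.resize(np.hstack([c1,c2]),(800,400)))
E
```

```text
[ 11 149 128] [ 19  89 171] [ 19  73 235]
top ctr [ 546.5782 -196.5923] size [126.9694  44.8452] ang 1.1215591
[[482.70001220703125, -175.39999389648438], [483.5, -220.3000030517578], [610.5, -217.8000030517578], [609.5999755859375, -172.89999389648438]]
[ 12 166 143] [ 13 158 108] [ 25  75 254] [179 134  59]
wrist corners near end [[ 0.4786 -0.2261  0.046 ]
 [ 0.4807 -0.1829  0.046 ]]
wrist: right edge low [[ 0.4807 -0.1829  0.046 ]
 [ 0.5496 -0.1826  0.046 ]]
handle mid wrist [[ 0.4075 -0.2787  0.06  ]]
```

View pics/c1.png

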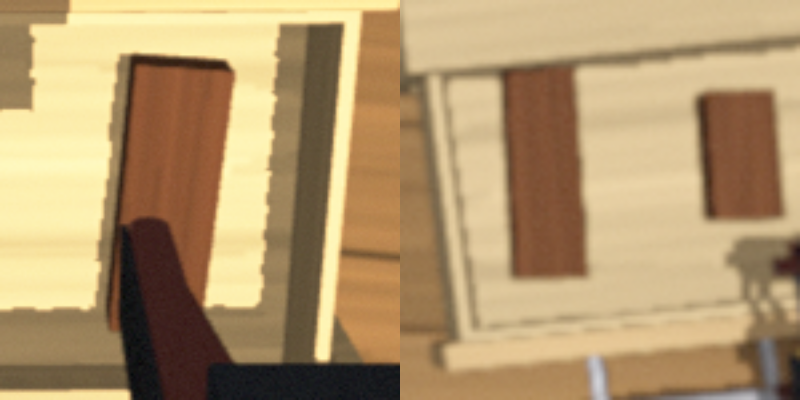

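The wrist and top views put the near end at x≈0.480 and the axis at y≈-0.202, at about 1°. The length fits 130 mm once the chest top's occlusion is allowed for. I'll grasp 45 mm toward the near end, then carry the blank in front of the press.

```bash
python3 - <<'E'
from h import *
q=quat(np.radians(181)); g=[.5005,-.2025]
command_gripper(.75)
move_pose(g+[.15],q); move_pose(g+[.09],q)
print("hit",movel(g+[.0255],v=.07,until_force=6),get_tcp_pos())
command_gripper(0); print("w*88",get_grip_width()*88,get_finger_force(),get_tcp_pos())
movel(g+[.06],v=.06); movel(g+[.2],v=.2); print("w",get_grip_width()*88,get_ft_force())
yp=np.radians(5.1); f=np.array([np.cos(yp),np.sin(yp),0]); S=np.array([.6603,.2131,0])
t=S-f*.197; qp=quat(yp+np.pi)
move_pose([t[0],t[1],.2],qp); movel([t[0],t[1],.075],v=.15)
print(get_tcp_pos(),get_time())
im,_=snap("scene","s2.png"); im2,_=snap("top","t2.png")
cv2.imwrite("pics/c2.png",np.hstack([cv2.resize(im[80:280,300:500],(400,400)),cv2.resize(im2[140:300,160:320],(400,400))]))
E
```

```text
hit False [ 0.5008 -0.2026  0.0258]
w*88 43.80166884255715 29.907382428646088 [ 0.5007 -0.2026  0.0258]
w 43.73859889026934 [-0.2856  0.8615 -0.6437]
[0.4647 0.1956 0.0756] 17.5917
```

View pics/c2.png

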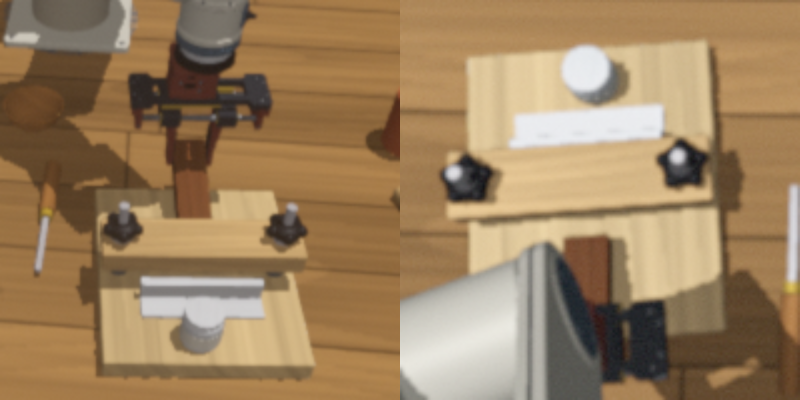

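The blank is held level at 44 mm and lined up in front of the gap. In the top crop it ends at about (587,237), just before the plate. I'll lower it and slide it in.

```bash
python3 - <<'E'
from h import *
yp=np.radians(5.1); f=np.array([np.cos(yp),np.sin(yp),0])
p=np.array(get_tcp_pos())
movel([p[0],p[1],.04],v=.08)
print("bed",movel([p[0],p[1],.0315],v=.02,until_force=3),get_tcp_pos(),get_ft_force())
p=np.array(get_tcp_pos()); p[2]+=.0003
print("stop",movel(list(p+f*.096),v=.04,until_force=7)); p2=np.array(get_tcp_pos())
print("adv",(p2-p)@f,p2,get_ft_force(),get_grip_width()*88,get_time())
im,_=snap("scene","s3.png"); im2,_=snap("top","t3.png")
cv2.imwrite("pics/c3.png",np.hstack([cv2.resize(im[80:280,300:500],(400,400)),cv2.resize(im2[140:300,160:320],(400,400))]))
E
```

```text
bed True [0.4652 0.1959 0.0366] [0.3933 0.4174 2.2978]
stop True
adv 0.0889935218563419 [0.5538 0.2038 0.0364] [-0.1241  0.6344  2.5519] 43.65973245112792 20.5833
```

View pics/c3.png

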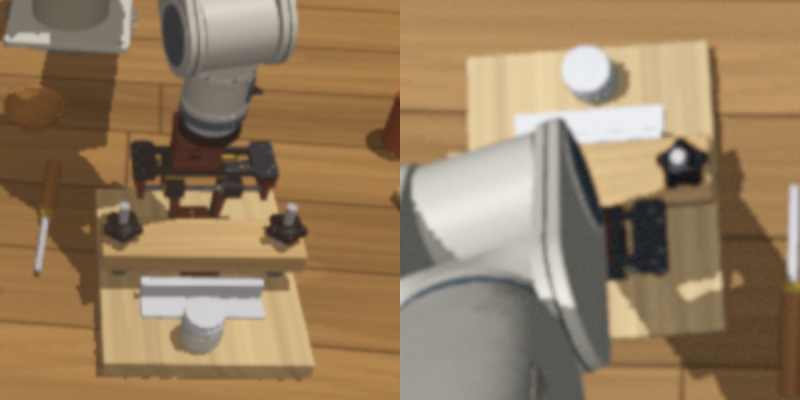

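Contact came at 89 mm (87 expected), so the end is at the stop. I'll release, clear the view and measure.

```bash
python3 - <<'E'
from h import *
p=np.array(get_tcp_pos()); q=[float(x) for x in get_ee_rot()]
command_gripper(.75); movel([p[0],p[1],.2],v=.15); command_gripper(0)
move_pose([.40,-.12,.25],q); print(get_time())
im,_=snap("top","t4.png"); ims,_=snap("scene","s4.png")
hsv=cv2.cvtColor(im,cv2.COLOR_BGR2HSV); m=np.zeros(hsv.shape[:2],np.uint8)
m[215:275,205:275]=((hsv[...,2]<140)&(hsv[...,1]>110)&(hsv[...,0]<16))[215:275,205:275]
yp=np.radians(5.1); f=np.array([np.cos(yp),np.sin(yp)]); l=np.array([-f[1],f[0]]); S=np.array([.6603,.2131])
for c in rects(m,100):
    P=cast(c[:,0],.054)[:,:2]-S; x=P@f;y=P@l; b=cv2.minAreaRect((np.c_[x,y]*1000).astype(np.float32))
    print("local x",x.min(),x.max(),"y",y.min(),y.max(),b)
cv2.imwrite("pics/c4.png",np.hstack([cv2.resize(ims[130:260,330:460],(400,400)),cv2.resize(im[140:290,160:310],(400,400))]))
E
```

```text
24.9083
local x -0.12862547337362196 -0.06444913462564693 y -0.023428155521435068 0.022976984142665937 ((-96.12836456298828, 0.9157905578613281), (46.53740692138672, 63.921142578125), 87.62145233154297)
```

View pics/c4.png

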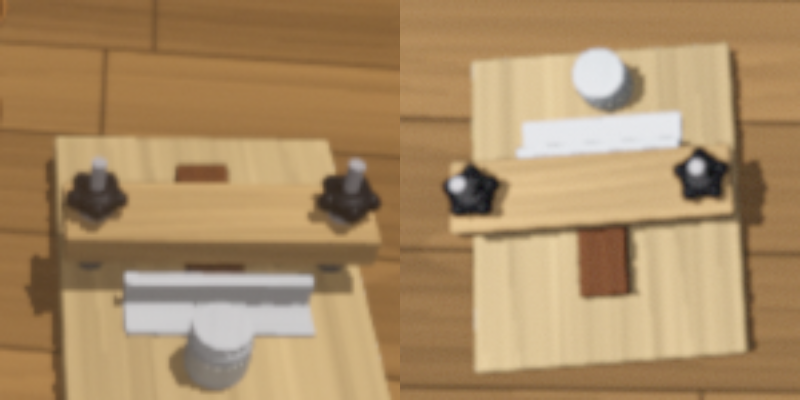

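The blank lies under the plate and centred, with its near end at about -130 mm local. In the top crop it shows at (604,262). I'll give it a gentle nudge with shut fingers to make sure it seats square against the stop.

```bash
python3 - <<'E'
from h import *
yp=np.radians(5.1); f=np.array([np.cos(yp),np.sin(yp),0]); S=np.array([.6603,.2131,0]); q=quat(yp+np.pi)
t=S-f*.165
move_pose([t[0],t[1],.2],q); movel([t[0],t[1],.0375],v=.15,until_force=8)
p=np.array(get_tcp_pos())
print(movel(list(p+f*.05),v=.02,until_force=5)); p2=np.array(get_tcp_pos()); print("tip local x",(p2-S)@f,p2,get_ft_force())
movel(list(p2-f*.03),v=.1); p3=np.array(get_tcp_pos()); movel([p3[0],p3[1],.2],v=.2)
move_pose([.40,0.,.25],q); print(get_time())
im,_=snap("top","t5.png")
hsv=cv2.cvtColor(im,cv2.COLOR_BGR2HSV); m=np.zeros(hsv.shape[:2],np.uint8)
m[215:275,205:275]=((hsv[...,2]<140)&(hsv[...,1]>110)&(hsv[...,0]<16))[215:275,205:275]
for c in rects(m,100):
    P=cast(c[:,0],.054)-S; x=P[:,:2]@f[:2];y=P[:,1]*f[0]-P[:,0]*f[1]; b=cv2.minAreaRect((np.c_[x,y]*1000).astype(np.float32))
    print("local x",x.min(),x.max(),"y",y.min(),y.max(),b)
    for s in(1,-1):
        k=(x>-.122)&(x<-.08)&(s*y>.015); print("edge deg",np.degrees(np.polyfit(x[k],y[k],1)[0]))
cv2.imwrite("pics/c5.png",cv2.resize(im[115:300,160:500],(800,435)))
E
```

```text
True
tip local x -0.13916780761643663 [0.5217 0.2007 0.0375] [ 0.9204  0.0775 -0.5039]
31.225
local x -0.1282520063728762 -0.06425973111846565 y -0.02250788071118926 0.020615330458230368 ((-96.31482696533203, -1.1599388122558594), (64.02049255371094, 42.78950881958008), 0.8172731995582581)
edge deg -0.2077439366086281
edge deg 1.556176895175401
```

View pics/c5.png

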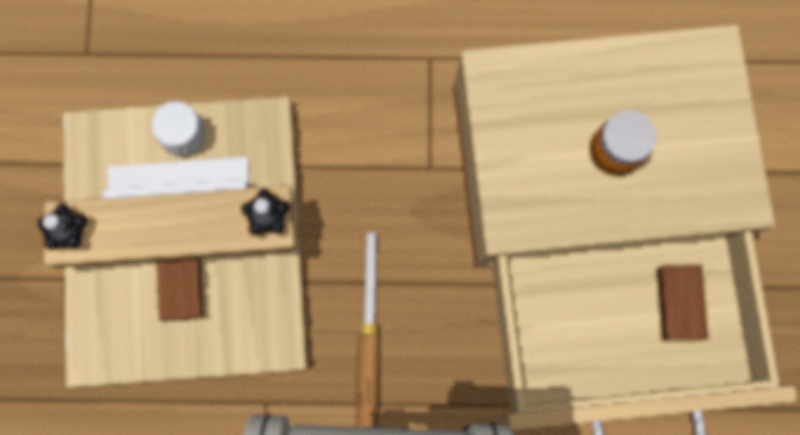

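The near end sits at about -129 mm by both touch and image, so it is against the stop. It is centred to about 1 mm and square to within 2°. The drawer is open with the short blank inside, and the jar, tin and gouge haven't moved. Handing in.

```bash
python3 -c "
from station import *
print(job_done())"
```

```text
the job is handed in; nothing more can be done
None
```

The job is handed in at about 31 s, with no verdict shown: by my measurements the drawer is out at its stop with the short blank in it, and the long blank lies under the plate against the stop, centred to about 1 mm and square within 2°.

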